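Load a colour frame, cam-latch it and throw the isolator

TASK

Pull the flat aluminium colour frame out of its pigeonhole and slide it, plain edge first and handle tongue towards the robot, fully home in the colour runner on top of the lantern. Then swing the lantern's latch handle round, up over its cam, until it drops into the low notch behind the frame, and only after that throw the isolator lever over to on (away from the robot). Leave the other things on the bench where they are and let go of everything.

Things in the scene. Friction and masses are not known exactly. Their poses are not given: they have to be found in the camera images.
- frame: Loose flat aluminium colour frame (about 0.17 kg), 10 mm thick: an open frame 130 mm long (its x) by 110 mm wide (y) of 14 mm wide bars, with a flat handle tongue at its -x end. Origin: middle of the 130 x 110 mm at the underside; z up. It starts flat on the bench in the pigeonhole (rack), tongue hidden inside, with only the plain edge (+x end) and 42 to 54 mm sticking out.
- frame_plain (a point): Middle of the frame's plain bar (14 mm wide, 10 mm thick, along the frame's y), 58 mm to +x of the frame's origin and 5 mm up; this end enters the runner first.
- frame_tongue (a point): Grip point on the frame's handle tongue (20 mm wide, 10 mm thick, from 65 to 115 mm on the -x side of the frame's origin): 92 mm to -x of the origin, 5 mm up.
- rack: Fixed low grey pigeonhole of sheet steel on the bench, 150 x 150 mm, 45 mm high (roof underside 40 mm, no floor). Origin: centre of its underside; its open mouth is the whole +x side (x = +75 mm) and the frame comes out along +x.
- lantern: Fixed dark LED lantern lying face up, body 240 (x) by 170 mm (y), its flat face 70 mm above the bench. Origin: centre of its underside; -x is the robot's side, where the frame goes in. The face is clear and flat from x = -120 mm to the runner, apart from the latch. The latch's upright pivot post stands at (-36, +115) mm on a side ear (x -100 to +40, out to y = +165).
- runner_mouth (a point): Middle of the mouth of the aluminium colour runner, on the face, at lantern (-20, 0, 70) mm. Side walls 118 mm apart run from here to x = +115 mm, with lips over the sides in to y = +-47 mm; a cover spans x = +70 to +115 mm. Lips and cover: 16 mm clear height, tops 90 mm above the bench. Flared 10 mm high guides widen the entry to about 150 mm at x = -46 mm.
- runner_home (a point): Where the frame's origin lies when it is fully home against the runner's end stop (the stop is at lantern x = +107 mm): lantern (42, 0, 70) mm, the frame flat on the face, its x along the lantern's x, tongue towards the robot.
- latch_knob (a point): Middle of the upright round black knob at the end of the steel latch handle: 22 mm diameter, 36 mm tall, axis 115 mm from the pivot post. With the handle low this point is 114 mm above the bench, 20 mm above the top of the handle's arm and 16 mm below the knob's top. The knob is fixed to the arm but may turn between the fingers.
- latch_turn (a joint): Turn of the latch handle, rad, counter-clockwise from above. At value q the handle points along (lantern yaw - pi/2 - 2.1 + q). 2.1 = stop: handle along the lantern's -y, across the tongue, its block behind the frame's near bar. Starts at 0 to 0.35. Cam ramp from about 0.5, full height about 1.15 to 1.75, drops into the notch beyond about 1.9. Turns with under 4 N at the knob.
- latch_lift (a joint): Height of the latch handle above its low position in m: 0 when low, 0.012 on top of the cam; weight and a light spring (4 to 5 N) press it down. It can be raised up to 0.022. Released on the ramp it slides back; past 1.9 rad it drops to 0 into the notch, which is the locked state.
- isolator: Fixed grey isolator box on the bench, 110 (x) x 80 (y) x 46 mm high. Origin: centre of its underside; off is -x (towards the robot), on is +x.
- isolator_lever (a joint): Isolator lever in rad: 0 = off, leaning 0.5 rad to the box's -x; 1.0 = on, leaning 0.5 rad to +x. It hinges about the box's y axis at the centre of the box top (46 mm up) and falls to whichever side of the middle it is past; needs about 1 N.
- isolator_bar (a point): Centre of the lever's black cross bar, 60 mm long along the box's y, 18 mm diameter, 70 mm from the hinge (off: 107 mm above the bench, 34 mm to -x of the box centre).
- bolt: Bystander to leave alone: brass hanging bolt lying on the bench, 112 mm long, 26 mm high. Origin on its underside.
- disc_holder: Bystander to leave alone: blue plastic colour disc holder, a flat ring 140 mm across, 14 mm high. Origin on its underside.
- reflector: Bystander to leave alone: pressed tin reflector bowl, 120 mm across, 55 mm high. Origin on its underside.
- socket: Bystander to leave alone: ceramic lamp socket standing upright, 68 mm across, 60 mm high. Origin on its underside.
- spanner: Bystander to leave alone: open spanner lying flat, 180 mm long. Origin on its underside.
- oil_can: Bystander to leave alone: green oil can, 60 mm across, 120 mm high. Origin on its underside.

How it is judged:
On the way, in this order (a step that is already met when the one before it is completed fails the run):
1. the colour frame is fully home in the runner (x of frame in the frame of lantern between 0.034 and 0.047 m and y of frame in the frame of lantern between -0.007 and 0.007 m and z of frame in the frame of lantern between 0.066 and 0.075 m and angle between the x axis of frame and the x axis of lantern, either way round below 0.1 rad), for 0.2 s.
2. the latch handle is round and has dropped into its low notch, frame still home (all of step 1 and value of joint latch_turn above 1.85 rad and value of joint latch_lift below 0.003 m), for 0.2 s.
3. the isolator is on (value of joint isolator_lever above 0.9 rad), for 0.2 s.
At the end, for the whole second after the job is handed in: The frame lies flat in the runner within about 7 mm of fully home, tongue towards the robot, and is at rest; the latch handle is past 1.85 rad and down in its notch (within 3 mm of low); the isolator lever is over at on (past 0.9 rad) (all of step 2 and value of joint isolator_lever above 0.9 rad and linear speed of frame below 0.02 m/s); the robot touches nothing.
It fails at once if a loose bystander (bolt, disc holder, reflector, socket, spanner or oil can) is shifted more than 30 mm (distance of any of bolt, disc_holder, reflector, socket, spanner, oil_can from where it was at the start of the episode above 0.03 m).
It also fails if it takes over 72 s, if anything falls off the work surface, if the arm or the gripper's body presses on something with over 40 N, if the wrist force passes 120 N, or if a joint passes its speed limit or range.

ROBOT

A 6-joint arm with a two-finger parallel gripper is mounted at the origin on the work surface. World frame = base frame: x ahead of the robot, y to its left, z up, the work surface at z = 0. Lengths are in m, angles in rad, forces in N, time in s.
With the tool pointing down it reaches from about 0.375 to 0.925 m from the base axis. Payload 5.7 kg.
Tool frame: the origin (TCP) lies midway between the tips of the shut fingers; the grasp point (between the pads) lies 19 mm behind it (arm.grip_point_offset is the distance from the TCP to the grasp point, in m); z points along the fingers, y is the line along which they close (so a half turn about z gives the same grasp; the last joint's range is limited). The gripper opens to 85 mm and grips with 20 to 120 N. Pads are 22 mm wide; open, the fingers measure 114 mm over their backs; the gripper's body (76 mm by 85 mm) begins 54 mm behind the grasp point. The pads swing forward as they close: fully open they stand 13 mm farther back than shut.
Start: joints at [1.18, 0.359, 1.51, -0, 1.272, -0.115], TCP at [0.163, 0.577, 0.231] pointing down, gripper open.
Joint ranges: [-2.97, 2.97], [-1.01, 2.36], [0.21, 2.38], [-0.96, 4.11], [0.2, 2.71], [-2.98, 2.98]. Speed limits (rad/s): [2.39, 2.39, 3.14, 3.14, 3.14, 3.14].

INTERFACE

Orientations are given as a unit quaternion [w, x, y, z].
In Python, from station import arm gives the robot as it stands.
- The arm moves only by the shell command python3 jog.py 'ROWS' [FORCE]. ROWS is rows parted by semicolons, their numbers by spaces, 1 to 20 of them, each of 7 numbers: a rotation vector rx, ry, rz in rad, then dx, dy, dz in m, then the finger opening in m; each row is the pose to reach, as a shift and turn from the pose commanded when the command began, along the tool's axes at that moment; what a row does not reach only later rows make up. A row lasts 1/8 s, in which the tool goes at most 0.0625 m and 0.188 rad, less where a joint would pass 70% of its speed; a pose out of reach is approached as far as the arm can. The fingers move at their own pace and stop on an object; FORCE is the grip in N (left out, the last holds). Time passes only in rows, so rows that do not move let the fingers close. It prints the time, the measured TCP pose, the force, the opening and the grip force at its end.
- arm.get_state(): the state, without advancing time (a new reading comes with each control period).
- arm.get_image(name): name is "side" or "top" or "wrist"; returns (picture, depth): 384x512x3 uint8, blue, green, red; 384x512 float32, m along the optical axis (not along the pixel's ray), 0 where there is no reading.
- arm.camera_params(name): a dict with "fovy" (degrees; the focal length in pixels is half the picture's height over the tangent of half this angle, whatever the lens; pixels are square), "cx", "cy" (the principal point, pixels), "view" (4x4, takes a point from world to camera coordinates); the wrist camera has in their place "hand_eye" (4x4, takes a point from camera to tool coordinates, whose origin is the TCP and whose axes are the flange's). Camera axes: x right, y down, z forward; pixel columns grow to the right and rows downward; lengths in m; the calibration is good to about 2 mm. A picture is of the moment at which its call begins: read the wrist's pose just before it. camera_params takes no time and is no camera call.
- arm.job_done(): hands the job in; it is judged then, once.
The state is a dict: "t": time; "joint_pos": joint angles; "qd": joint speeds; "effort": joint torques, N m; "tcp_pos": TCP position; "orientation": TCP orientation; "contact_force": force on the tool from outside, world axes, zero at the start; "wrist_torque": the same for the moment, N m; "grip_width": finger opening in m; "grasp_force": force on a finger pad.
Only numpy, scipy, OpenCV 4.12 (cv2) and the standard library are available. Lean on these libraries where they do the work, as an engineer would, in place of code of your own. Each camera call takes 0.05 s, during which the arm holds its last target. There are 200 camera calls.

## Working session

There is one attempt and no reset: what is moved stays moved. The work goes in short steps, Python scripts to look and compute and a shell command to move; the robot and the scene stay as the last step left them, time stands still between calls to the robot, and variables do not carry over. Pictures are saved under pics/ and viewed, at most 13 in all, crops included, and the job is handed in when it is done.

```bash
ls; mkdir -p pics; python3 - <<'E'
from station import arm
import cv2,numpy as np
s=arm.get_state();print(s['t'],s['tcp_pos'],s['orientation'])
for n in("top","side"):
    im,d=arm.get_image(n);cv2.imwrite(f'pics/{n}0.png',im);np.save(f'pics/{n}0.npy',d);print(n,arm.camera_params(n))
print(arm.camera_params("wrist"),arm.grip_point_offset)
E
```

```text
jog.py
pics
station.py
0.0 [0.16313962 0.57668773 0.2304273 ] [-2.39534253e-04  1.37460275e-01  9.90506831e-01 -9.12543185e-04]
top {'fovy': 55.94762752569485, 'cx': 252.92544410320616, 'cy': 192.60394209146767, 'view': array([[ 0.002136  , -0.99993138,  0.01151858,  0.0322073 ],
       [-0.99172907, -0.0035964 , -0.12829859,  0.53843294],
       [ 0.12833121, -0.01114926, -0.99166869,  1.00902208],
       [ 0.        ,  0.        ,  0.        ,  1.        ]])}
side {'fovy': 42.55541751587704, 'cx': 257.54980747547864, 'cy': 199.6889313471107, 'view': array([[ 0.7013456 , -0.71260328, -0.01763266, -0.34732621],
       [-0.39516508, -0.36809686, -0.84163487,  0.31060435],
       [ 0.59326124,  0.59724473, -0.53975905,  1.06172722],
       [ 0.        ,  0.        ,  0.        ,  1.        ]])}
{'fovy': 61.206679473446336, 'cx': 253.77180218495943, 'cy': 194.97267909428055, 'hand_eye': array([[ 1.12536266e-04, -9.50164593e-01, -3.11748671e-01,
         8.05270941e-02],
       [ 9.99999973e-01,  4.30272557e-05,  2.29843122e-04,
        -9.35067964e-04],
       [-2.04975107e-04, -3.11748688e-01,  9.50164572e-01,
        -1.43276818e-01],
       [ 0.00000000e+00,  0.00000000e+00,  0.00000000e+00,
         1.00000000e+00]])} 0.0187
```

View pics/top0.png

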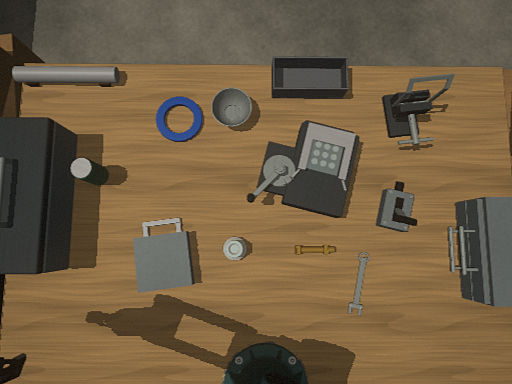

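View pics/side0.png

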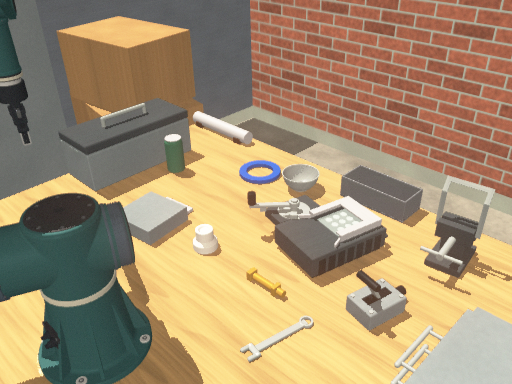

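Top view: rack about (163,262) with the frame edge out at (162,227); lantern (320,170), its runner up-right, latch knob (251,197); isolator (397,208), bar (404,218). The side view agrees. Next I'll measure from the depth.

```bash
cat >h.py <<'E'
import numpy as np,cv2
from station import arm
def cloud(n,d,T=None):
    p=arm.camera_params(n);h,w=d.shape;f=h/2/np.tan(np.radians(p['fovy']/2))
    v,u=np.mgrid[:h,:w];P=np.stack([(u-p['cx'])/f*d,(v-p['cy'])/f*d,d],-1)
    M=np.linalg.inv(p['view']) if T is None else T@p['hand_eye']
    return P@M[:3,:3].T+M[:3,3]
def proj(n,X):
    p=arm.camera_params(n);f=192/np.tan(np.radians(p['fovy']/2));X=np.atleast_2d(X)
    c=X@p['view'][:3,:3].T+p['view'][:3,3];return c[:,:2]/c[:,2:]*f+[p['cx'],p['cy']]
def rect(P,m):
    q=P[m][:,:2]*1000;(c,s,a)=cv2.minAreaRect(q.astype(np.float32));return len(q),np.round(c,1),np.round(s,1),round(a,1),np.round(np.median(P[m][:,2])*1000,1)
E
python3 - <<'E'
from h import *
im=cv2.imread('pics/top0.png');d=np.load('pics/top0.npy');P=cloud('top',d);z=P[...,2]
def box(u0,u1,v0,v1):
    m=np.zeros(z.shape,bool);m[v0:v1,u0:u1]=1;return m
print('bench',np.median(z[300:340,380:440]),z[300:340,380:440].std())
r=box(125,210,205,300)
def cc(m):
    n,l,st,_=cv2.connectedComponentsWithStats(m.astype(np.uint8));return l==1+np.argmax(st[1:,4])
print('rackroof',rect(P,cc(r&(z>.038)&(z<.052))))
print('frame',rect(P,cc(r&(z>.006)&(z<.016)&(P[...,0]>.3))))
L=box(245,375,110,225)
print('face',rect(P,cc(L&(z>.064)&(z<.076))))
print('body',rect(P,cc(L&(z>.06)&(z<.1))))
print('lips',rect(P,cc(L&(z>.084)&(z<.096))))
i=box(375,420,175,240)
print('isotop',rect(P,cc(i&(z>.041)&(z<.051))))
k=i&(z>.09);print('bar',rect(P,k),P[k].mean(0))
k=L&(z>.098);print('latch',rect(P,k)); k=box(240,262,185,210)&(z>.108);print('knob',k.sum(),P[k].mean(0),P[k][:,2].max())
c=cv2.resize(im[100:245,235:425],None,fx=4,fy=4,interpolation=cv2.INTER_CUBIC);cv2.imwrite('pics/crop1.png',c)
for n,m in dict(bolt=box(290,340,240,260),sp=box(345,372,248,318),sock=box(220,252,232,262),bowl=box(208,255,85,130),ring=box(152,206,94,144),can=box(68,110,155,190)).items(): print(n,rect(P,m&(z>(.005 if n!='can' else .1))))
E
```

```text
bench 0.0006839912111586965 0.05339788249869457
rackroof (2978, array([344. , 288.1]), array([150.1, 151. ]), 8.1, np.float64(45.1))
frame (272, array([440.9, 301.6]), array([ 41.6, 110.4]), 8.3, np.float64(10.0))
face (4802, array([ 613. , -118.7]), array([250.1, 238.2]), 75.7, np.float64(70.4))
body (6435, array([ 609.6, -115. ]), array([255.3, 246.6]), 75.8, np.float64(71.2))
lips (1233, array([ 650.5, -169.4]), array([134.5, 135.8]), 75.5, np.float64(90.2))
isotop (890, array([ 490.9, -376. ]), array([ 81.1, 110.7]), 76.0, np.float64(46.5))
bar (177, array([ 440.8, -175.3]), array([ 33.6, 446. ]), 5.1, np.float64(115.2)) [ 0.45586064 -0.34524106  0.16199836]
latch (205, array([517.1,  20.6]), array([ 57.9, 223.4]), 63.0, np.float64(128.2))
knob 63 [0.51255582 0.04258382 0.14390685] 1.0693248072463106
bolt (302, array([375.7, -76. ]), array([243.9,  52.1]), 88.7, np.float64(21.8))
sp (407, array([ 360.9, -159.3]), array([382.5, 169.6]), 54.1, np.float64(7.7))
sock (443, array([385.1,  82.6]), array([68.1, 86.8]), 37.9, np.float64(53.7))
bowl (1173, array([639.7,  98.3]), array([472.2, 128.4]), 0.9, np.float64(26.2))
ring (1027, array([610.4, 197.2]), array([486.3, 159.3]), 18.3, np.float64(13.6))
can (434, array([491.7, 288.4]), array([513. ,  58.4]), 63.8, np.float64(119.2))
```

View pics/crop1.png

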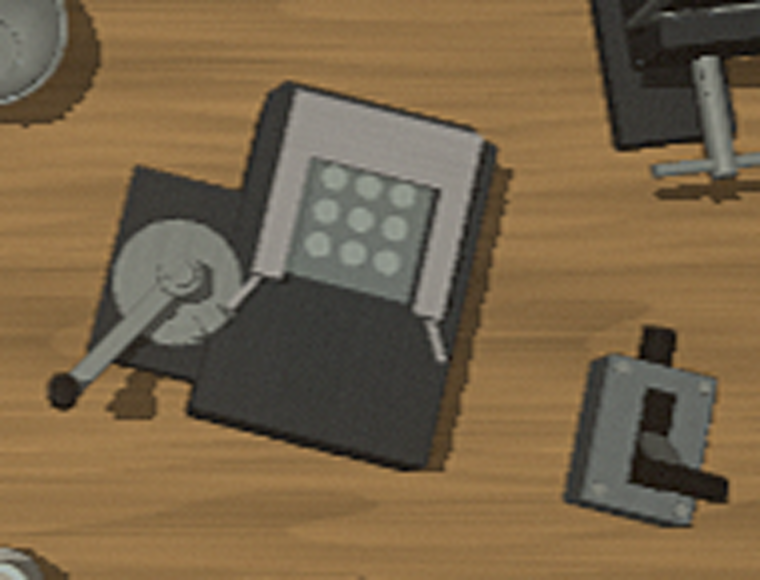

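Crop: runner on the upper-right half of the lantern with the flared guides at its mouth, latch handle from the pivot (182,280) to the knob (63,390). The isolator bar is at (680,475), off, and the dark piece at (658,345) is its shadow.

```bash
cat >>h.py <<'E'
def ray(n,u,v,z):
    p=arm.camera_params(n);f=192/np.tan(np.radians(p['fovy']/2));R=p['view'][:3,:3];o=-R.T@p['view'][:3,3]
    d=R.T@[(u-p['cx'])/f,(v-p['cy'])/f,1];return o+d*(z-o[2])/d[2]
from scipy.spatial.transform import Rotation as Ro
LA=np.array([.6035,-.1575]);LY=np.radians(-14.4)
def lan(x,y):
    c,s=np.cos(LY),np.sin(LY);return LA+[c*x-s*y,s*x+c*y]
def go(x,y,z,yaw):
    "relative row to put the TCP at x,y,z pointing down with tool y at yaw deg (mod 180)"
    s=arm.get_state();q=s['orientation'];R=Ro.from_quat([q[1],q[2],q[3],q[0]])
    out=[]
    for a in (yaw,yaw+180):
        a=np.radians(a);ty=np.array([np.cos(a),np.sin(a),0]);tz=np.array([0,0,-1.]);T=np.stack([np.cross(ty,tz),ty,tz],1)
        out.append((R.inv()*Ro.from_matrix(T)).as_rotvec())
    r=min(out,key=np.linalg.norm);dx=R.inv().apply(np.array([x,y,z])-s['tcp_pos'])
    ty=R.apply([0,1,0]);print('t %.2f tcp %s yaw %.1f J %s'%(s['t'],np.round(s['tcp_pos'],4),np.degrees(np.arctan2(ty[1],ty[0])),np.round(s['joint_pos'],2)))
    print('ROW',*np.round(r,3),*np.round(dx,4),'| alt rz',*np.round([o[2] for o in out],2),'rows>=%.1f'%max(np.linalg.norm(r)/.188,np.linalg.norm(dx)/.0625))
E
python3 - <<'E'
from h import *
im=cv2.imread('pics/top0.png');d=np.load('pics/top0.npy')
v=im.max(2).astype(int)
def dark(u0,u1,v0,v1,t=60):
    m=np.zeros(v.shape,np.uint8);m[v0:v1,u0:u1]=v[v0:v1,u0:u1]<t
    n,l,st,c=cv2.connectedComponentsWithStats(m);i=1+np.argmax(st[1:,4]);return st[i],c[i]
st,c=dark(243,258,190,205);print(st,c);K=ray('top',*c,.125);print('knob',K)
pv=lan(-.036,.115);h=K[:2]-pv;print('pivot',pv,np.linalg.norm(h),'q',np.mod(np.arctan2(h[1],h[0])-LY+np.pi/2+2.1,2*np.pi))
print('bar px expected',proj('top',[.458,-.368,.107]), 'runner mouth',proj('top',[*lan(-.02,0),.07]),'pivot',proj('top',[*pv,.09]))
print('frame edge',proj('top',[.4615,.3046,.01]))
print('can',ray('top',81,169,.12),'ring',ray('top',180,118,.014),'bowl',ray('top',232,108,.05),'sock',ray('top',236,247,.06))
e=np.radians(8.2);o=np.array([.3972,.2952]);X=np.array([np.cos(e),np.sin(e)])
p=o+.058*X;print('plain',p);go(*p,.12,8.2)
E
```

```text
[247 194   8   8  49] [250.59183673 197.57142857]
knob [0.51343401 0.04088245 0.125     ]
pivot [ 0.59723034 -0.0371601 ] 0.11450967232506479 q 0.030670477672229524
bar px expected [[403.54189606 219.48502556]] runner mouth [[319.3641567  175.06863135]] pivot [[278.91902278 168.93357025]]
frame edge [[159.96812141 219.45978729]]
can [0.58882968 0.49150005 0.12      ] ring [0.76717293 0.25406474 0.014     ] bowl [0.78607877 0.0957839  0.05      ] sock [0.38346894 0.08044202 0.06      ]
plain [0.45460702 0.30347248]
t 0.10 tcp [0.1632 0.5767 0.2305] yaw 74.2 J [ 1.18  0.36  1.51 -0.    1.27 -0.12]
ROW -0.002 0.001 1.152 -0.3548 -0.1834 0.1108 | alt rz 1.15 -1.99 rows>=6.6
```

```bash
python3 jog.py '-0.002 0.001 1.152 -0.3555 -0.1840 0.1108 0.03;-0.002 0.001 1.152 -0.3555 -0.1840 0.1108 0.03;-0.002 0.001 1.152 -0.3555 -0.1840 0.1108 0.03;-0.002 0.001 1.152 -0.3555 -0.1840 0.1108 0.03;-0.002 0.001 1.152 -0.3555 -0.1840 0.1108 0.03;-0.002 0.001 1.152 -0.3555 -0.1840 0.1108 0.03;-0.002 0.001 1.152 -0.3555 -0.1840 0.1108 0.03;-0.002 0.001 1.152 -0.3555 -0.1840 0.1108 0.03;-0.002 0.001 1.152 -0.3555 -0.1840 0.1108 0.03;-0.002 0.001 1.152 -0.3555 -0.1840 0.1108 0.03' 40; python3 - <<'E'
from h import *
go(.4556,.3036,.003,8.2)
s=arm.get_state();q=s['orientation'];T=np.eye(4);T[:3,:3]=Ro.from_quat([q[1],q[2],q[3],q[0]]).as_matrix();T[:3,3]=s['tcp_pos']
im,d=arm.get_image('wrist');cv2.imwrite('pics/w1.png',im);P=cloud('wrist',d,T);np.save('pics/w1.npy',P)
z=P[...,2];e=np.radians(8.2);X=np.array([np.cos(e),np.sin(e)]);Y=np.array([-X[1],X[0]])
m=(z>.006)&(z<.014)&(np.hypot(P[...,0]-.4546,P[...,1]-.3035)<.09)
print(rect(P,m)); q=P[m][:,:2];a=q@X;b=q@Y;print('out edge',np.percentile(a,[1,50,99]),'y',np.percentile(b,[.5,99.5]).mean(), 'expect',np.array([.4546,.3035])@X+.007,np.array([.4546,.3035])@Y)
E
```

```text
t: 1.35
tcp_pos: [0.4545, 0.3043, 0.1208]
orientation: [-0.0, 0.654, 0.756, 0.001]
contact_force: [0.2, -0.0, 0.2]
grip_width: 0.0298
grasp_force: 0.0
t 1.35 tcp [0.4545 0.3043 0.1208] yaw 8.3 J [0.46 0.41 1.75 0.   0.98 0.32]
ROW 0.001 -0.002 0.002 -0.0011 0.0009 0.1178 | alt rz 0.0 -3.14 rows>=1.9
(3536, array([436.1, 311. ]), array([ 48.6, 129.8]), 7.8, np.float64(10.5))
out edge [0.45300858 0.48877365 0.49998998] y 0.23615398333522625 expect 0.5002401559503037 0.23555797281798838
```

View pics/w1.png

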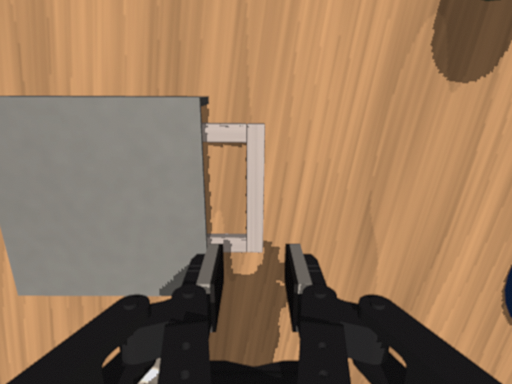

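The wrist view shows the frame bar at (255,188) centred between the fingers, and the measured edge is within 1 mm of what I expected. Going down and gripping.

```bash
python3 jog.py '0 0 0 -0.0011 0.0012 0.06 0.03;0 0 0 -0.0011 0.0012 0.10 0.03;0 0 0 -0.0011 0.0012 0.118 0.03;0 0 0 -0.0011 0.0012 0.118 0.03;0 0 0 -0.0011 0.0012 0.118 0.005;0 0 0 -0.0011 0.0012 0.118 0.005;0 0 0 -0.0011 0.0012 0.118 0.005;0 0 0 -0.0011 0.0012 0.118 0.005' 40
```

```text
t: 2.4
tcp_pos: [0.4567, 0.3034, 0.003]
orientation: [-0.001, 0.655, 0.756, 0.001]
contact_force: [-2.4, 2.7, 5.2]
grip_width: 0.0123
grasp_force: 40.9
```

```bash
python3 jog.py '0 0 0 0 0.025 -0.001 0.005;0 0 0 0 0.05 -0.001 0.005;0 0 0 0 0.075 -0.001 0.005;0 0 0 0 0.1 -0.001 0.005;0 0 0 0 0.125 -0.001 0.005;0 0 0 0 0.15 -0.001 0.005;0 0 0 0 0.15 0 0.005'; python3 jog.py '0 0 0 0 0 0 0.03;0 0 0 0 0 0 0.03;0 0 0 0 0 -0.06 0.03;0 0 0 0 0 -0.12 0.03;0 0 0 -0.1 -0.1 -0.16 0.05;0 0 0 -0.1 -0.1 -0.16 0.05;0 0 0 -0.1 -0.1 -0.16 0.05;0 0 0 -0.1 -0.1 -0.16 0.05'; python3 - <<'E'
from h import *
im,d=arm.get_image('top');P=cloud('top',d);cv2.imwrite('pics/t2.png',im);z=P[...,2]
s=arm.get_state();q=s['orientation'];T=np.eye(4);T[:3,:3]=Ro.from_quat([q[1],q[2],q[3],q[0]]).as_matrix();T[:3,3]=s['tcp_pos']
W,_=arm.get_image('wrist');cv2.imwrite('pics/w2.png',W);PW=cloud('wrist',_,T)
for n,Q in(('top',P),('wr',PW)):
    z=Q[...,2];m=(z>.006)&(z<.0135)&(Q[...,0]>.41)&(Q[...,0]<.68)&(Q[...,1]>.23)&(Q[...,1]<.40)
    print(n,rect(Q,m) if m.sum()>20 else m.sum())
    # body
E
```

```text
t: 3.28
tcp_pos: [0.6082, 0.3244, 0.003]
orientation: [0.001, 0.655, 0.756, 0.003]
contact_force: [2.5, -0.4, 7.1]
grip_width: 0.0126
grasp_force: 41.0
t: 4.28
tcp_pos: [0.5192, 0.2099, 0.1628]
orientation: [-0.0, 0.655, 0.755, 0.001]
contact_force: [-0.5, 0.4, -0.3]
grip_width: 0.05
grasp_force: 0.0
top (316, array([485.6, 331.9]), array([115.5,  69.7]), 62.9, np.float64(9.9))
wr (8975, array([514.1, 304.8]), array([207.4, 109.7]), 12.1, np.float64(10.5))
```

View pics/w2.png

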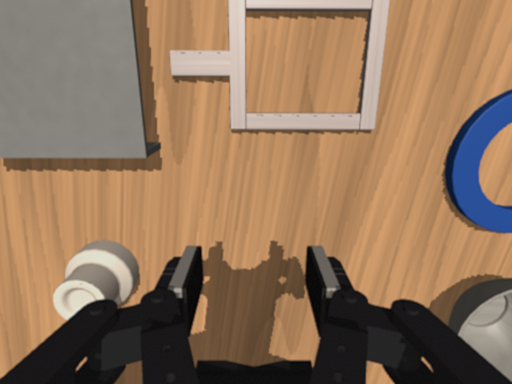

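Wrist view: frame clear of the rack, tongue at (172–230,63), frame body to the right and partly off the top of the picture. Measuring the pose from the tongue.

```bash
python3 - <<'E'
from h import *
W=cv2.imread('pics/w2.png');_,d=None,None
# use image + ray on plane z=10mm with the wrist pose (arm has not moved)
s=arm.get_state();q=s['orientation'];T=np.eye(4);T[:3,:3]=Ro.from_quat([q[1],q[2],q[3],q[0]]).as_matrix();T[:3,3]=s['tcp_pos']
p=arm.camera_params('wrist');f=192/np.tan(np.radians(p['fovy']/2));M=T@p['hand_eye']
hsv=cv2.cvtColor(W,cv2.COLOR_BGR2HSV);m=((hsv[...,1]<50)&(hsv[...,2]>140)).astype(np.uint8);m[140:]=0;m[:,:165]=0
n,l,st,c=cv2.connectedComponentsWithStats(m);i=1+np.argmax(st[1:,4]);v,u=np.nonzero(l==i);print(st[i])
D=np.stack([(u-p['cx'])/f,(v-p['cy'])/f,np.ones(len(u))],1)@M[:3,:3].T;X=M[:3,3]+D*((.0100-M[2,3])/D[:,2])[:,None];X=X[:,:2]
m2=u<226;t=X[m2];ctr,sz,a=cv2.minAreaRect((t*1000).astype(np.float32));print('tongue rect',ctr,sz,a)
m3=v>116;print('near side bar',cv2.minAreaRect((X[m3]*1000).astype(np.float32)))
vx,vy,x0,y0=cv2.fitLine(X[m3].astype(np.float32),cv2.DIST_L2,0,.01,.01).ravel();print('bar yaw',np.degrees(np.arctan(vy/vx)))
e=np.arctan(vy/vx);ex=np.array([np.cos(e),np.sin(e)]);ey=np.array([-ex[1],ex[0]])
a=X@ex;b=X@ey
print('a range (expect 245/180 tongue-tip to edge)',np.percentile(a,[.2,99.8]),'tongue y',np.median(b[m2]),'low side',np.percentile(b[(u>240)],.3))
ty=(np.percentile(b[m2],1)+np.percentile(b[m2],99))/2;a0=np.percentile(a[m2],.5);o=(a0+.115)*ex+ty*ey;print('origin',o,'yaw',np.degrees(e),'tongue',o-.092*ex, 'b offset',ty-np.percentile(b[u>240],.3))
g=o-.088*ex;go(*g,.06,np.degrees(e)+90)
E
```

```text
[ 170    0  219  130 8427]
tongue rect (459.25494384765625, 303.5020751953125) (46.72455596923828, 18.86262321472168) 8.195197105407715
near side bar ((556.5924682617188, 267.26611328125), (128.35328674316406, 10.525053024291992), 8.189114570617676)
bar yaw 8.137643
a range (expect 245/180 tongue-tip to edge) [0.47482122 0.65308686] tongue y 0.23555440550708845 low side 0.18137320313070082
origin [0.55024573 0.31652364] yaw 8.137643 tongue [0.45917209 0.30350088] b offset 0.05407512087928984
t 4.38 tcp [0.521  0.2112 0.1623] yaw 8.2 J [0.26 0.38 1.68 0.   1.09 0.12]
ROW 0.003 -0.0 -1.57 0.0999 -0.0443 0.1025 | alt rz -1.57 1.57 rows>=8.4
```

```bash
python3 jog.py '0.003 0 -1.57 0.0969 -0.0443 0.1025 0.04;0.003 0 -1.57 0.0969 -0.0443 0.1025 0.04;0.003 0 -1.57 0.0969 -0.0443 0.1025 0.04;0.003 0 -1.57 0.0969 -0.0443 0.1025 0.04;0.003 0 -1.57 0.0969 -0.0443 0.1025 0.04;0.003 0 -1.57 0.0969 -0.0443 0.1025 0.04;0.003 0 -1.57 0.0969 -0.0443 0.1025 0.04;0.003 0 -1.57 0.0969 -0.0443 0.1025 0.04;0.003 0 -1.57 0.0969 -0.0443 0.1025 0.04;0.003 0 -1.57 0.0969 -0.0443 0.1025 0.04;0.003 0 -1.57 0.0969 -0.0443 0.1025 0.04'; python3 - <<'E'
from h import *
e=np.radians(8.15);ex=np.array([np.cos(e),np.sin(e)]);g=np.array([.5502,.3166])-.085*ex;print(g);go(*g,.001,98.15)
E
```

```text
t: 5.75
tcp_pos: [0.463, 0.301, 0.0594]
orientation: [-0.001, -0.071, 0.998, -0.0]
contact_force: [0.3, 0.1, -0.1]
grip_width: 0.0403
grasp_force: 0.0
[0.46605847 0.30454996]
t 5.75 tcp [0.463  0.301  0.0594] yaw 98.1 J [ 0.45  0.5   1.78  0.    0.86 -1.26]
ROW -0.0 -0.001 -0.001 -0.0036 0.0031 0.0584 | alt rz -0.0 3.14 rows>=0.9
```

```bash
python3 jog.py '0 0 0 -0.0036 0.0031 0.03 0.04;0 0 0 -0.0036 0.0031 0.0584 0.04;0 0 0 -0.0036 0.0031 0.0584 0.04' 100; python3 jog.py '0 0 0 0 0 0 0.01;0 0 0 0 0 0 0.01;0 0 0 0 0 0 0.01;0 0 0 0 0 0 0.01'; python3 jog.py '0 0 0 0 0 -0.06 0.01;0 0 0 0 0 -0.12 0.01;0 0 0 0 0 -0.17 0.01;0 0 0 0 0 -0.17 0.01'; python3 - <<'E'
from h import *
s=arm.get_state();print(s['tcp_pos'],s['grip_width'],s['grasp_force'])
im,d=arm.get_image('side');cv2.imwrite('pics/s3.png',cv2.resize(im,(640,480)))
im,d=arm.get_image('wrist');cv2.imwrite('pics/w3.png',im)
g=lan(-.125-.085,0);go(*g,.17,75.6)
E
```

```text
t: 6.12
tcp_pos: [0.4656, 0.304, 0.0001]
orientation: [-0.001, -0.071, 0.998, -0.0]
contact_force: [-0.8, -0.2, -0.7]
grip_width: 0.0405
grasp_force: 0.0
t: 6.62
tcp_pos: [0.466, 0.3041, 0.0021]
orientation: [-0.0, -0.071, 0.997, 0.0]
contact_force: [-1.0, -0.3, 5.1]
grip_width: 0.0166
grasp_force: 98.7
t: 7.12
tcp_pos: [0.4688, 0.3053, 0.1758]
orientation: [0.004, -0.071, 0.997, 0.001]
contact_force: [0.9, -0.4, -1.7]
grip_width: 0.0166
grasp_force: 98.6
[0.46884437 0.30532725 0.1757784 ] 0.016557481714822207 98.5786235332489
t 7.22 tcp [0.4656 0.3037 0.1713] yaw 98.1 J [ 0.45  0.36  1.68  0.    1.11 -1.26]
ROW -0.0 -0.001 0.393 0.1228 -0.3956 0.0016 | alt rz 0.39 -2.75 rows>=6.6
```

View pics/s3.png

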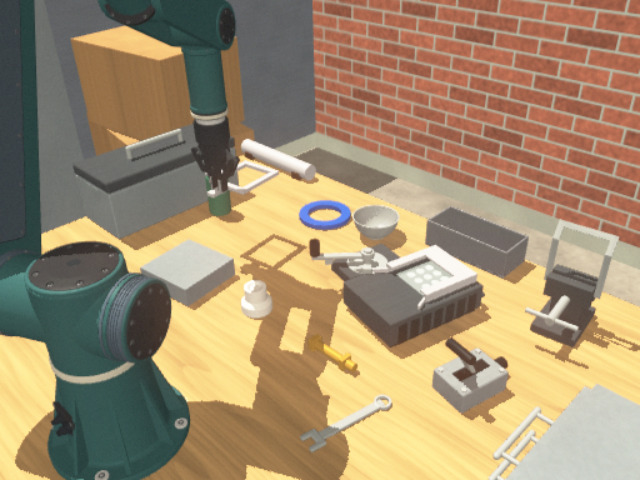

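The frame is lifted and level in the fingers at (260,175). Carrying it to in front of the runner.

```bash
python3 jog.py '0 0 0.06 0.018 -0.058 0.0016 0.01;0 0 0.11 0.035 -0.112 0.0016 0.01;0 0 0.17 0.053 -0.170 0.0016 0.01;0 0 0.23 0.07 -0.226 0.0016 0.01;0 0 0.28 0.088 -0.283 0.0016 0.01;0 0 0.34 0.105 -0.34 0.0016 0.01;0 0 0.393 0.1228 -0.3956 0.0016 0.01;0 0 0.393 0.1228 -0.3956 0.0016 0.01;0 0 0.393 0.1228 -0.3956 0.0016 0.01;0 0 0.393 0.1228 -0.3956 0.0016 0.01'; cat >fr.py <<'E'
from h import *
s=arm.get_state();q=s['orientation'];T=np.eye(4);T[:3,:3]=Ro.from_quat([q[1],q[2],q[3],q[0]]).as_matrix();T[:3,3]=s['tcp_pos']
im,d=arm.get_image('wrist');cv2.imwrite('pics/w4.png',im);P=cloud('wrist',d,T);z=P[...,2]
im2,d2=arm.get_image('top');cv2.imwrite('pics/t4.png',im2);P2=cloud('top',d2)
c,sn=np.cos(LY),np.sin(LY);B=np.array([[c,-sn],[sn,c]])
for n,Q,I in(('wr',P,im),('top',P2,im2)):
    w=(Q[...,:2]-LA)@B;h=cv2.cvtColor(I,cv2.COLOR_BGR2HSV)
    zt=s['tcp_pos'][2]
    m=(abs(Q[...,2]-zt-.008)<.02)&(w[...,0]>-.28)&(w[...,0]<-.03)&(abs(w[...,1])<.075)&(h[...,2]>110)&(h[...,1]<60)
    if m.sum()<100: print(n,m.sum());continue
    q=np.c_[w[m],Q[...,2][m]];A=np.c_[q[:,:2],np.ones(len(q))];co=np.linalg.lstsq(A,q[:,2],rcond=None)[0]
    print(n,m.sum(),'plane slopes',co,'res',(A@co-q[:,2]).std(),'x',np.percentile(q[:,0],[.5,99.5]),'y',np.percentile(q[:,1],[.5,99.5]),cv2.minAreaRect((q[:,:2]*1000).astype(np.float32)))
E
python3 fr.py; python3 -c "
from h import *
g=lan(-.21,0);go(*g,.17,75.6)"
```

```text
t: 8.48
tcp_pos: [0.3998, -0.1035, 0.1693]
orientation: [-0.002, 0.124, 0.992, 0.0]
contact_force: [-0.7, 1.1, -2.6]
grip_width: 0.0166
grasp_force: 98.9
wr 4638 plane slopes [-0.01489089  0.00183096  0.17453618] res 0.000760793218726309 x [-0.24129044 -0.13943023] y [-0.04985904  0.05152311] ((-190.15011596679688, 0.5864067077636719), (103.42264556884766, 108.43566131591797), 0.2900298535823822)
top 595 plane slopes [-0.01377124 -0.00322403  0.17488265] res 0.00159417920544711 x [-0.19081736 -0.06217107] y [-0.05307935  0.05591632] ((-126.60521697998047, 1.3037757873535156), (129.6656494140625, 109.76141357421875), 0.10989363491535187)
t 8.57 tcp [ 0.4003 -0.1036  0.1697] yaw 75.8 J [-0.42  0.17  1.97 -0.    1.01 -1.74]
ROW -0.0 -0.002 0.003 -0.0002 -0.0017 -0.0003 | alt rz 0.0 -3.14 rows>=0.0
```

View pics/w4.png

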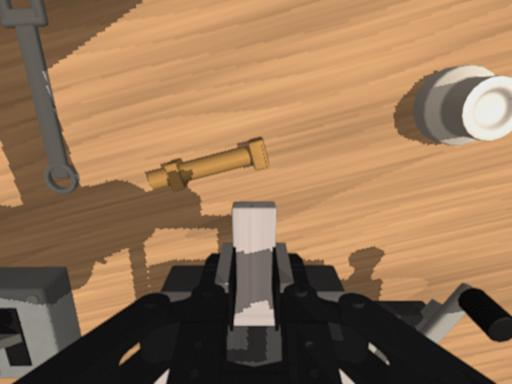

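Wrist view: tongue centred in the fingers at (254,260), bolt and socket well below. The measured frame is nearly square to the runner (0.1–0.3°, y +1.3 mm, front 1–2 mm low). Lowering and entering.

```bash
python3 jog.py '0 0 0 0 -0.001 0.045 0.01;0 0 0 0 -0.001 0.085 0.01;0 0 0 0 -0.001 0.0925 0.01;0 0 0 -0.02 -0.001 0.0925 0.01;0 0 0 -0.04 -0.001 0.0925 0.01;0 0 0 -0.06 -0.001 0.0925 0.01;0 0 0 -0.06 -0.001 0.0925 0.01'; sed -i 's/>-.28/>-.20/;s/<-.03)/<.05)/' fr.py; python3 fr.py
```

```text
t: 9.45
tcp_pos: [0.461, -0.1214, 0.0789]
orientation: [0.001, 0.124, 0.992, -0.001]
contact_force: [0.8, 0.1, -1.7]
grip_width: 0.0166
grasp_force: 98.8
wr 4921 plane slopes [-0.01746042 -0.01616048  0.08442282] res 0.0018767035701738423 x [-0.17792417 -0.07593968] y [-0.05198602  0.04933401] ((-126.54867553710938, -1.3470191955566406), (108.15467834472656, 103.47599029541016), 89.8568115234375)
top 1284 plane slopes [-0.06591884 -0.00621873  0.08045558] res 0.008205473815444727 x [-0.12585567  0.04949499] y [-0.07208986  0.07323221] ((-39.30729675292969, 0.6776885986328125), (178.35691833496094, 147.97564697265625), 0.13628941774368286)
```

```bash
python3 jog.py '0 0 0 -0.02 0 0.001 0.01;0 0 0 -0.04 0 0.001 0.01;0 0 0 -0.05 0 0.001 0.01;0 0 0 -0.05 0 0.001 0.01'; python3 jog.py '0 0 0 -0.015 0 0.001 0.01;0 0 0 -0.03 0 0.002 0.01;0 0 0 -0.045 0 0.002 0.01;0 0 0 -0.053 0 0.002 0.01;0 0 0 -0.053 0 0.002 0.01'; python3 - <<'E'
from h import *
s=arm.get_state();c,sn=np.cos(LY),np.sin(LY);B=np.array([[c,-sn],[sn,c]]);print((s['tcp_pos'][:2]-LA)@B,s['tcp_pos'],s['contact_force'])
E
```

```text
t: 10.05
tcp_pos: [0.5065, -0.1332, 0.0767]
orientation: [-0.001, 0.125, 0.992, -0.0]
contact_force: [-0.9, -0.2, -2.2]
grip_width: 0.0165
grasp_force: 98.8
t: 10.68
tcp_pos: [0.5589, -0.1467, 0.0744]
orientation: [-0.0, 0.125, 0.992, -0.0]
contact_force: [0.3, 0.7, -1.0]
grip_width: 0.0166
grasp_force: 98.8
[-0.0459182  -0.00064935] [ 0.55886292 -0.14670956  0.0744473 ] [ 0.33101318  0.70555677 -0.95086139]
```

```bash
python3 jog.py '0 0 0 -0.003 0 0.001 0.01;0 0 0 -0.005 0 0.0015 0.01;0 0 0 -0.005 0 0.0015 0.01'; python3 jog.py '0 0 0 0 0 0 0.04;0 0 0 0 0 0 0.04;0 0 0 0 0 0 0.04;0 0 0 0 0 -0.06 0.04;0 0 0 0 0 -0.12 0.04;0 0 0 0.1 0.12 -0.14 0.04;0 0 0 0.1 0.12 -0.14 0.04;0 0 0 0.1 0.12 -0.14 0.04;0 0 0 0.1 0.12 -0.14 0.04'; python3 - <<'E'
from h import *
im,d=arm.get_image('top');cv2.imwrite('pics/t5.png',cv2.resize(im[90:240,220:380],None,fx=4,fy=4))
P=cloud('top',d);c,sn=np.cos(LY),np.sin(LY);B=np.array([[c,-sn],[sn,c]]);w=(P[...,:2]-LA)@B;z=P[...,2];h=cv2.cvtColor(im,cv2.COLOR_BGR2HSV)
m=(z>.074)&(z<.088)&(h[...,2]>120)&(w[...,0]>-.09)&(w[...,0]<-.03)&(abs(w[...,1])<.025)
print('tongue x',np.percentile(w[m][:,0],[1,99]),'y',np.percentile(w[m][:,1],[2,98]),'z',np.median(z[m]))
m=(z>.074)&(z<.087)&(h[...,2]>110)&(w[...,0]>-.035)&(w[...,0]<.03)&(abs(w[...,1])<.04)
print('near bar x (home -23..-9)',np.percentile(w[m&(abs(w[...,1])>.015)&(abs(w[...,1])<.038)][:,0],[2,25,50,75,98]),np.median(z[m]))
K=ray('top',250.6,197.6,.130);go(.5134,.0409,.16,60)
E
```

```text
t: 11.05
tcp_pos: [0.563, -0.1477, 0.0731]
orientation: [-0.0, 0.125, 0.992, -0.0]
contact_force: [-0.7, -0.3, -1.9]
grip_width: 0.0165
grasp_force: 98.9
t: 12.18
tcp_pos: [0.4948, -0.0048, 0.2136]
orientation: [-0.0, 0.124, 0.992, -0.0]
contact_force: [0.3, -0.7, 0.6]
grip_width: 0.04
grasp_force: 0.0Traceback (most recent call last):
  File "<stdin>", line 5, in <module>
    return _quantile_unchecked(
        a, q, axis, out, overwrite_input, method, keepdims, weights)
    return _ureduce(a,
                    func=_quantile_ureduce_func,
    ...<5 lines>...
                    overwrite_input=overwrite_input,
                    method=method)
    r = func(a, **kwargs)
    result = _quantile(arr,
                       quantiles=q,
    ...<2 lines>...
                       out=out,
                       weights=wgt)
    slices_having_nans = np.isnan(arr[-1, ...])
                                  ~~~^^^^^^^^^
IndexError: index -1 is out of bounds for axis 0 with size 0
```

View pics/t5.png

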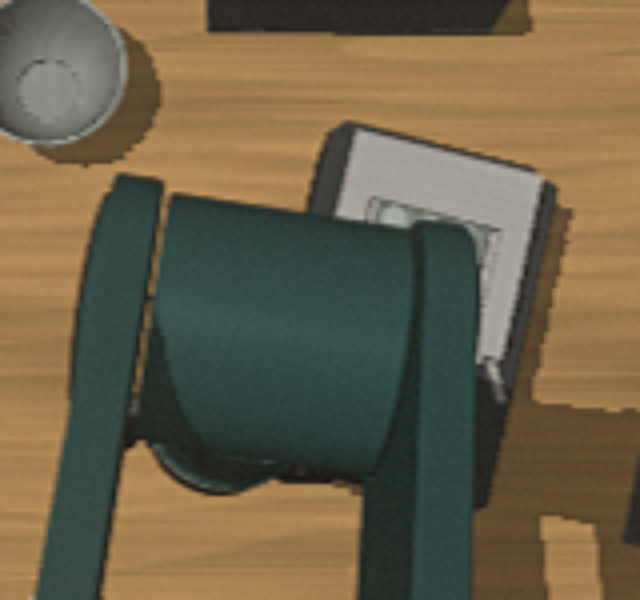

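The arm hides the frame in the top view, so I'll check it in the side view's depth.

```bash
python3 - <<'E'
from h import *
im,d=arm.get_image('side');cv2.imwrite('pics/s5.png',cv2.resize(im[130:310,230:410],None,fx=3,fy=3))
P=cloud('side',d);c,sn=np.cos(LY),np.sin(LY);B=np.array([[c,-sn],[sn,c]]);w=(P[...,:2]-LA)@B;z=P[...,2];h=cv2.cvtColor(im,cv2.COLOR_BGR2HSV)
# calibrate against lips
m=(z>.086)&(z<.094)&(w[...,0]>-.05)&(w[...,0]<.14)&(abs(w[...,1])<.08);print('lips',m.sum(),rect(np.dstack([w,z]),m))
m=(z>.075)&(z<.085)&(h[...,2]>100)&(w[...,0]>-.095)&(w[...,0]<-.03)&(abs(w[...,1])<.02)
print('tongue (home -73..)',m.sum(),rect(np.dstack([w,z]),m) if m.sum()>5 else '')
m=(z>.075)&(z<.085)&(h[...,2]>100)&(abs(w[...,0])<.04)&(abs(abs(w[...,1])-.027)<.012);
print('bar (home -23..-9)',m.sum(),np.percentile(w[m][:,0],[2,50,98]) if m.sum() else '')
go(.5134,.0409,.16,60)
E
```

```text
lips 881 (881, array([50.3,  1.4]), array([143.1, 139.2]), 88.5, np.float64(91.1))
tongue (home -73..) 104 (104, array([-51. ,  -1.2]), array([24.4, 41.7]), 88.1, np.float64(80.3))
bar (home -23..-9) 88 [-0.0228362  -0.01567317  0.03443269]
t 12.28 tcp [ 0.4965 -0.0068  0.2133] yaw 75.7 J [-0.15  0.23  1.75 -0.    1.16 -1.47]
ROW -0.001 0.001 0.274 -0.0046 0.0505 0.0533 | alt rz 0.27 -2.87 rows>=1.5
```

View pics/s5.png

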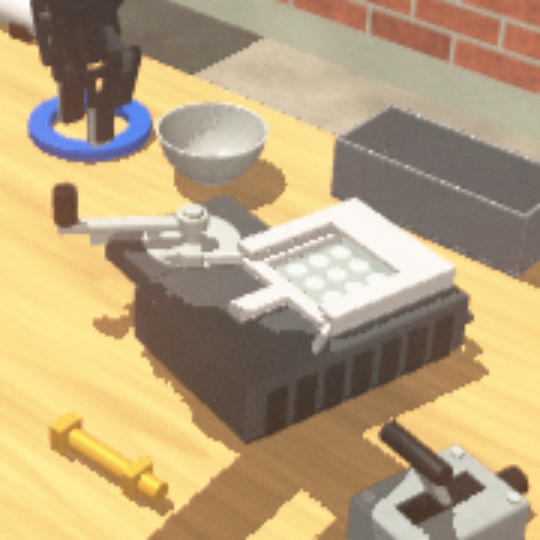

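The side view shows the frame in the runner with the tongue towards the robot. Its near bar starts at x = -22.8 mm (home is -23 mm) and its top is at 80 mm, so it is home. Next I'll grip the knob.

```bash
python3 jog.py '0 0 0 0.0085 0.0505 0.05 0.045;0 0 0 0.0085 0.0505 0.05 0.045;0 0 0 0.0085 0.0505 0.05 0.045' 25; python3 -c "
from h import *
go(.5134,.0409,.099,75.6)"
```

```text
t: 12.65
tcp_pos: [0.5006, 0.0437, 0.1625]
orientation: [-0.001, 0.125, 0.992, -0.001]
contact_force: [1.0, 0.4, -0.3]
grip_width: 0.0451
grasp_force: 0.0
t 12.65 tcp [0.5006 0.0437 0.1625] yaw 75.6 J [-0.05  0.3   1.8  -0.    1.05 -1.37]
ROW -0.001 -0.002 0.001 -0.0132 0.0006 0.0634 | alt rz 0.0 -3.14 rows>=1.0
```

```bash
python3 jog.py '0 0 0 -0.0132 0.0006 0 0.045;0 0 0 -0.0132 0.0006 0.03 0.045;0 0 0 -0.0132 0.0006 0.0634 0.045;0 0 0 -0.0132 0.0006 0.0634 0.045;0 0 0 -0.0132 0.0006 0.0634 0.015;0 0 0 -0.0132 0.0006 0.0634 0.015;0 0 0 -0.0132 0.0006 0.0634 0.015' 25; python3 - <<'E'
from h import *
s=arm.get_state();c,sn=np.cos(LY),np.sin(LY);B=np.array([[c,-sn],[sn,c]]);k=((s['tcp_pos'][:2]-LA)@B)*1000;r=k-[-36,115];print(s['tcp_pos'],s['grip_width'],'lantern',k,'r',np.hypot(*r))
q0=2.1-np.arctan2(-r[0],-r[1]);print('q0',q0)
for q in np.linspace(q0,2.09,15)[1:]:
    X=np.array([-36-115*np.sin(2.1-q),115-115*np.cos(2.1-q)]);print(round(q,2),np.round([-(X-k)[0],(X-k)[1]],0))
E
```

```text
t: 13.52
tcp_pos: [0.5147, 0.0413, 0.1009]
orientation: [0.001, 0.125, 0.992, -0.0]
contact_force: [1.1, -1.8, 0.2]
grip_width: 0.0209
grasp_force: 26.6
[0.51466734 0.04128977 0.10086373] 0.020938959397813532 lantern [-135.47882347  170.45264243] r 113.89043801662
q0 0.02067270878500027
0.17 [  8. -15.]
0.32 [ 13. -31.]
0.46 [ 15. -48.]
0.61 [ 15. -65.]
0.76 [ 12. -82.]
0.91 [  7. -98.]
1.06 [  -0. -113.]
1.2 [ -10. -127.]
1.35 [ -21. -140.]
1.5 [ -34. -150.]
1.65 [ -49. -159.]
1.79 [ -65. -165.]
1.94 [ -81. -169.]
2.09 [ -98. -170.]
```

```bash
python3 jog.py '0 0 0 0 0 -0.008 0.015;0 0 0 0 0 -0.015 0.015;0 0 0 0.008 -0.015 -0.015 0.015;0 0 0 0.013 -0.031 -0.015 0.015;0 0 0 0.015 -0.048 -0.015 0.015;0 0 0 0.015 -0.065 -0.015 0.015;0 0 0 0.012 -0.082 -0.015 0.015;0 0 0 0.007 -0.098 -0.015 0.015;0 0 0 0 -0.113 -0.015 0.015;0 0 0 -0.01 -0.127 -0.015 0.015;0 0 0 -0.021 -0.14 -0.015 0.015;0 0 0 -0.034 -0.15 -0.015 0.015;0 0 0 -0.049 -0.159 -0.015 0.015;0 0 0 -0.065 -0.165 -0.015 0.015;0 0 0 -0.081 -0.169 -0.015 0.015;0 0 0 -0.095 -0.17 -0.015 0.015;0 0 0 -0.095 -0.17 -0.015 0.015'; python3 - <<'E'
from h import *
s=arm.get_state();c,sn=np.cos(LY),np.sin(LY);B=np.array([[c,-sn],[sn,c]]);k=((s['tcp_pos'][:2]-LA)@B)*1000;r=k-[-36,115];print('lantern',k,'q',2.1-np.arctan2(-r[0],-r[1]))
E
```

```text
t: 15.65
tcp_pos: [0.5637, -0.1464, 0.114]
orientation: [-0.001, 0.125, 0.992, 0.0]
contact_force: [0.1, 5.0, -5.1]
grip_width: 0.021
grasp_force: 25.1
lantern [-41.282399     0.88995975] q 2.053740875903199
```

```bash
python3 jog.py '0 0 0 -0.001 0 0.007 0.015;0 0 0 -0.002 0 0.014 0.015;0 0 0 -0.002 0 0.014 0.015'; python3 jog.py '0 0 0 0 0 0 0.05;0 0 0 0 0 0 0.05;0 0 0 0 0 0 0.05;0 0 0 0 0 -0.05 0.05;0 0 0 0 0 -0.08 0.05;0 0 0 0.06 -0.06 -0.08 0.03;0 0 0 0.1 -0.1 -0.08 0;0 0 0 0.12 -0.16 -0.08 0;0 0 0 0.12 -0.16 -0.08 0;0 0 0 0.12 -0.16 -0.08 0;0 0 0 0.12 -0.16 -0.08 0'; python3 - <<'E'
from h import *
im,d=arm.get_image('top');cv2.imwrite('pics/t6.png',im)
im2,d2=arm.get_image('side');cv2.imwrite('pics/s6.png',im2)
cv2.imwrite('pics/c6.png',np.hstack([cv2.resize(im[100:240,240:420],None,fx=2.2,fy=2.2),cv2.resize(im2[170:310,240:420],None,fx=2.2,fy=2.2)]))
c,s_=np.cos(LY),np.sin(LY);B=np.array([[c,-s_],[s_,c]])
for n,I,D in(('top',im,d),('side',im2,d2)):
    P=cloud(n,D);w=(P[...,:2]-LA)@B;z=P[...,2]
    m=(z>.105)&(z<.145)&(np.hypot(w[...,0]+.036,w[...,1])<.03);print(n,'knob',m.sum(),np.median(w[m],0) if m.sum() else '',np.percentile(z[m],98) if m.sum() else '')
iy=np.radians(-14);g=np.array([.4909,-.376])+np.array([np.cos(iy),np.sin(iy)])*(-.034-.045);print(g);go(*g,.17,76)
E
```

```text
t: 16.02
tcp_pos: [0.5653, -0.1475, 0.101]
orientation: [-0.001, 0.125, 0.992, -0.0]
contact_force: [-5.2, 2.5, 5.3]
grip_width: 0.0214
grasp_force: 26.9
t: 17.4
tcp_pos: [0.41, -0.2716, 0.1808]
orientation: [-0.0, 0.125, 0.992, -0.0]
contact_force: [0.6, 0.3, -0.5]
grip_width: 0.0002
grasp_force: 0.0
top knob 66 [-0.04242822  0.00194519] 0.13337687379416668
side knob 0  
[ 0.41424664 -0.35688817]
t 17.50 tcp [ 0.41   -0.2713  0.1807] yaw 75.7 J [-0.72  0.26  1.8  -0.    1.08 -2.05]
ROW -0.0 -0.001 -0.005 -0.0252 -0.0819 0.0107 | alt rz -0.0 3.14 rows>=1.4
```

View pics/c6.png

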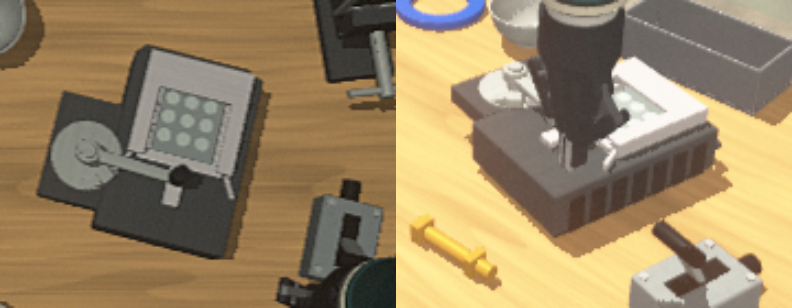

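The handle lies across the tongue at (170,175) in the left crop. I'll compare the knob-top height with that at the start.

```bash
python3 - <<'E'
from h import *
K0=np.array([.5134,.0409]);
im,d=arm.get_image('top');K1=lan(-.0424,.0019)
for D,K in((np.load('pics/top0.npy'),K0),(d,K1)):
    P=cloud('top',D);z=P[...,2];m=(np.hypot(P[...,0]-K[0],P[...,1]-K[1])<.012)&(z>.12)&(z<.15);print(m.sum(),np.percentile(z[m],[10,50,90]),P[m].mean(0))
E
```

```text
55 [0.1264279  0.12985146 0.13241915] [0.51421448 0.04183694 0.12957663]
50 [0.12772372 0.13056777 0.13261787] [ 0.56389148 -0.14569069  0.13038163]
```

The knob is down at its starting height (130 mm), so the latch is locked. Now the isolator.

```bash
python3 jog.py '0 0 0 -0.0252 -0.0819 0.0107 0;0 0 0 -0.0252 -0.0819 0.0107 0;0 0 0 -0.0252 -0.0819 0.05 0;0 0 0 -0.0252 -0.0819 0.083 0;0 0 0 -0.0252 -0.0819 0.083 0'; python3 jog.py '0 0 0 -0.02 0 0 0;0 0 0 -0.035 0 0 0;0 0 0 -0.05 0 0 0;0 0 0 -0.065 0 0 0;0 0 0 -0.08 0 0 0;0 0 0 -0.09 0 0 0;0 0 0 -0.09 0 0 0'; python3 jog.py '0 0 0 0.02 0 -0.02 0;0 0 0 0.06 0 -0.06 0;0 0 0 0.1 0.03 -0.1 0;0 0 0 0.12 0.08 -0.12 0;0 0 0 0.12 0.1 -0.12 0;0 0 0 0.12 0.1 -0.12 0;0 0 0 0.12 0.1 -0.12 0'; python3 - <<'E'
from h import *
im,d=arm.get_image('top');im2,d2=arm.get_image('side')
cv2.imwrite('pics/c7.png',np.hstack([cv2.resize(im[100:240,240:420],None,fx=2.2,fy=2.2),cv2.resize(im2[170:310,240:420],None,fx=2.2,fy=2.2)]))
iy=np.radians(-14);R=np.array([[np.cos(iy),-np.sin(iy)],[np.sin(iy),np.cos(iy)]])
for n,D in(('top',d),('side',d2)):
    P=cloud(n,D);w=(P[...,:2]-[.4909,-.376])@R;z=P[...,2];m=(z>.09)&(z<.125)&(abs(w[...,0])<.06)&(abs(w[...,1])<.035);print(n,m.sum(),np.median(w[m],0),np.percentile(z[m],95))
s=arm.get_state();print(s['contact_force'],s['tcp_pos'])
E
```

```text
t: 18.18
tcp_pos: [0.4117, -0.3554, 0.0955]
orientation: [-0.003, 0.125, 0.992, 0.002]
contact_force: [0.2, -0.3, 0.2]
grip_width: -0.0001
grasp_force: 0.0
t: 19.05
tcp_pos: [0.5009, -0.3804, 0.0976]
orientation: [-0.0, 0.125, 0.992, -0.0]
contact_force: [-0.7, 1.1, -0.3]
grip_width: -0.0002
grasp_force: 0.0
t: 19.92
tcp_pos: [0.4092, -0.2543, 0.2173]
orientation: [-0.001, 0.125, 0.992, -0.0]
contact_force: [0.1, -0.9, -0.1]
grip_width: 0.0002
grasp_force: 0.0
top 180 [0.03085891 0.00205154] 0.1178522638623366
side 275 [ 0.02977123 -0.00273308] 0.1183817164140293
[-0.05645732  0.38066528  0.64741155] [ 0.40901846 -0.25452437  0.21710702]
```

View pics/c7.png

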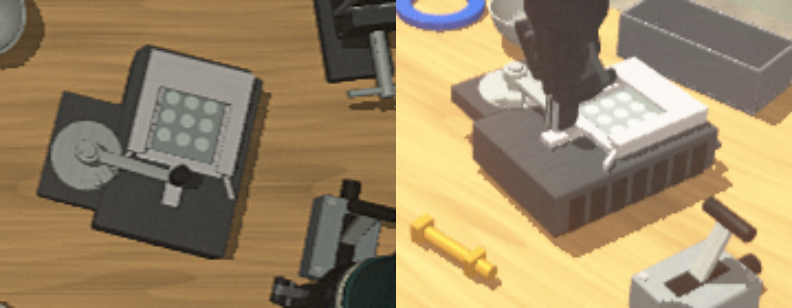

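The lever leans to +x, with the bar at (730,220) in the right crop and measured near +34 mm. The latch and frame are unchanged and the robot is clear, so I'm handing in.

```bash
python3 -c "
from station import arm
print(arm.job_done())"
```

```text
the job is handed in; nothing more can be done
None
```

I handed the job in at about 20 s: the frame is home in the runner, the latch is down in its notch, the isolator is on, and the robot is clear of everything; the hand-in returned no verdict.

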